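# Set the pointing needle in its guide eyes and lock it

### The arm

A 6-joint arm with a two-finger parallel gripper is mounted at the origin on the work surface. World frame = base frame: x ahead of the robot, y to its left, z up, the work surface at z = 0. Lengths are in m, angles in rad, forces in N, time in s.
With the tool pointing down it reaches from about 0.35 to 0.775 m from the base axis. Payload 5.5 kg.
Tool frame: the origin (TCP) lies at the very end of the fingers, on their centre line; the grasp point (between the pads) lies env.hold_point_z behind it (env.hold_point_z is the distance from the TCP to the grasp point, in m); z points along the fingers, y is the line along which they close (so a half turn about z gives the same grasp; the last joint's range is limited). The gripper opens to 85 mm and grips with 20 to 120 N. Pads are 22 mm wide; open, the fingers measure 114 mm over their backs; the gripper's body (76 mm by 85 mm) begins 54 mm behind the grasp point. The pads swing forward as they close: fully open they stand 13 mm farther back than shut.
Start: joints at [1.12, 0.313, 0.046, 1.304, 0, 1.431], TCP at [0.176, 0.547, 0.231] pointing down, gripper open.
Joint ranges: [-2.76, 2.76], [-0.86, 1.69], [-1.03, 1.26], [-2.2, 2.34], [-1.47, 1.5], [-3.14, 3.14]. Speed limits (rad/s): [2.57, 2.57, 3.14, 3.14, 3.14, 3.14].

### API

Orientations are given as a unit quaternion [w, x, y, z].
In Python, from workcell import env gives the robot as it stands.
- The arm moves only by the tool carry_out, never from a script. Its argument "steps" is a list of rows, each a list of 3 entries, a list of its own where there are three numbers: the turn, a rotation vector about the tool's x, y, z in degrees, then the shift along the tool's x, y, z in cm, then the closure in counts, from 0 (fully open) to 255 (shut). A call has exactly 8 rows; each row is the pose to reach, as a shift and turn from the pose commanded when the call began, along the tool's axes at that moment; what a row does not reach only later rows make up. A row lasts 1/8 s, in which the tool goes at most 62.5 mm and 10.7 degrees, less where a joint would pass 70% of its speed; a pose out of reach is approached as far as the arm can. A call with a gripper value outside its range is refused whole. The fingers move at their own pace and stop on an object; "force" is the grip in N (left out, the last holds). Time passes only in rows, so rows that repeat a pose let the fingers close, or fill a call up. It gives the time, the measured TCP pose, the force, the opening and the grip force at its end, in the units of the state.
- env.get_state(): the state, without advancing time (a new reading comes with each control period).
- env.read_camera(name): name is "scene" or "side" or "wrist"; returns (picture, depth): 480x640x3 uint8, red, green, blue; 480x640 float32, m along the optical axis (not along the pixel's ray), 0 where there is no reading.
- env.get_calibration(name): a dict with "fx", "fy", "cx", "cy" (pixels), "origin" and "orientation" of the camera in the world. Camera axes: x right, y up, looking along -z (the intrinsics and any distortion apply to the point x, -y, -z); pixel columns grow to the right and rows downward; lengths in m; the calibration is good to about 2 mm. A picture is of the moment at which its call begins: read the wrist's pose just before it. get_calibration takes no time and is no camera call; for the wrist camera it gives the pose at the moment of the call.
- env.hand_in(): hands the job in; it is judged then, once.
The state is a dict: "clock": time; "joint_pos": joint angles; "qvel": joint speeds; "tau": joint torques, N m; "tcp_pos": TCP position; "orientation": TCP orientation; "wrist_force": force on the tool from outside, world axes, zero at the start; "ft_torque": the same for the moment, N m; "finger_gap": finger opening in m; "grip_force": force on a finger pad.
Only numpy, scipy, OpenCV 4.12 (cv2) and the standard library are available. Lean on these libraries where they do the work, as an engineer would, in place of code of your own. Each camera call takes 0.05 s, during which the arm holds its last target. There are 200 camera calls.

### The job

Take the stepped measuring needle out of its wooden rest and slide it, thin end first, through the guide eyes of the pointing frame, largest eye first, until its last shoulder is stopped by the smallest eye. With the needle fully home, swing the lever of the lock collar over to its stop pin, and let go of everything. Leave the mallet, bottle, brush and chisel where they are.

Things in the scene. Friction and masses are not known exactly. Their poses are not given: they have to be found in the camera images.
- needle_grip (a point): grip point of the loose stepped needle (straight round bar, 211 mm, about 0.12 kg), on its axis in mid-handle; x runs to the thin end (may be rolled about x). Along x: 28 mm thick from -37 to +76 mm (wooden handle to +36, then aluminium), 22 mm thick to +124, 9 mm nose to +174, its last 14 mm tapered. Centre of mass about +75. Starts level in the rest, 50 mm above the table
- needle_shoulder (a point): point on the needle's axis at its last shoulder, where the 22 mm step ends in a flat face and the 9 mm nose begins; this face is what the smallest eye stops
- needle_tip (a point): the point of the needle's nose, on its axis
- rest: fixed wooden rest with two V notches; origin on the table straight below the needle's starting grip point, x along the needle to its nose, z up. Notches 42-54 and 96-108 mm along x, base 60 mm wide from 25 to 125 mm along x, below 62 mm high; nothing stands beneath or beside the handle
- eye1 (a point): centre of the entry face of the largest guide eye (fixed upright aluminium ring): opening 34 mm, outer 44 mm, 8 mm thick along x. x is level, the way the needle goes in, through all three eyes, which share this axis 100 mm above the table; z up. Posts stand only below the rings, on a base 70 mm wide, 12 mm high, that begins 25 mm before this face; the entry side is open
- eye2 (a point): the same for the middle eye, 38 mm beyond eye1: opening 28 mm, outer 38 mm, 8 mm thick
- eye3 (a point): the same for the smallest eye, 76 mm beyond eye1: opening 15 mm, outer 29 mm, 8 mm thick. The needle's nose passes, its 22 mm step does not: home is with its shoulder on this entry face. On the base from 79 mm beyond this face on stands a marble block 170 mm wide, 85 mm high, with a half-carved owl reaching 200 mm above the table
- collar (a joint): angle of the lock collar: steel ring, 40 mm outside, 20 mm bore, captive 10 to 22 mm beyond eye3's entry face, turning about the eyes' axis, with a lever (10 mm round bar). 0 open: lever leans 0.70 rad from upright to the eyes' -y side; grows as it swings over the top to the +y side; 1.45 locked, at its stop, 0.75 rad past upright. Stiff (0.05 N m), stays where left. Starts at 0 to 0.3
- lever_knob (a point): centre of the black ball knob, 16 mm diameter, at the end of the collar's lever, 68 mm from the eyes' axis and 16 mm beyond the entry face of eye3
- mallet: round wooden stone mallet standing on its head, 165 mm high, 90 mm wide; origin at its foot; leave alone
- bottle: small water bottle, 60 mm wide, 150 mm high; origin at its foot; leave alone
- brush: bench brush lying on the table; leave alone
- chisel: steel stone chisel, 200 mm long, 22 mm thick, lying on the table; leave alone

How it is judged:
On the way, in this order (a step that is already met when the one before it is completed fails the run):
1. the needle's nose is through the largest and the middle eye, not yet home (x of needle_tip in the frame of eye2 above 0.01 m and x of needle_shoulder in the frame of eye3 below -0.01 m and y of needle_tip in the frame of eye2 between -0.014 and 0.014 m and z of needle_tip in the frame of eye2 between -0.014 and 0.014 m), for 0.05 s.
2. the needle is home: its shoulder on the smallest eye (distance between needle_shoulder and eye3 below 0.007 m and x of needle_shoulder in the frame of eye3 above -0.005 m and angle between the x axis of needle_grip and the x axis of eye3, either way round below 0.12 rad), for 0.2 s.
3. the lock collar is turned to its stop (value of joint collar above 1.33 rad), for 0.2 s.
At the end, for the whole second after the job is handed in: The needle lies in the three eyes, its shoulder within 5 mm of the smallest eye's entry face and within 7 mm of its centre, in line with the eyes to 0.12 rad; the lock collar is within 0.12 rad of its stop and at rest; mallet, bottle, brush and chisel are within 30 mm of where they stood (all of step 2 and value of joint collar above 1.33 rad and velocity of joint collar below 0.05 rad/s and distance of each of mallet, bottle, brush, chisel from where it was at the start of the episode below 0.03 m); the robot touches nothing.
It fails at once if a bystander is pushed away or knocked over (distance of any of mallet, bottle, brush, chisel from where it was at the start of the episode above 0.03 m).
It also fails if it takes over 67 s, if anything falls off the work surface, if the arm or the gripper's body presses on something with over 40 N, if the wrist force passes 120 N, or if a joint passes its speed limit or range.

## Working session

There is one attempt and no reset: what is moved stays moved. The work goes in short steps, Python scripts to look and compute and a tool call to move; the robot and the scene stay as the last step left them, time stands still between calls to the robot, and variables do not carry over. Pictures are saved under pics/ and viewed, at most 10 in all, crops included, and the job is handed in when it is done.

Besides the shell and the picture viewer there is one more tool, called after ">>>" as name([rows], argument=value, ...), one row to a line, values as JSON. carry_out: Moves the arm, as the interface text tells. Its arguments: {"type":"object","properties":{"steps":{"type":"array","items":{"type":"array"}},"force":{"type":"number"}},"required":["steps"]}

```bash
mkdir -p pics; ls; cat > h.py <<'E'
import numpy as np, cv2
from scipy.spatial.transform import Rotation as R
from workcell import env
def rot(q): return R.from_quat([q[1],q[2],q[3],q[0]])
def look(n):
    c=env.get_calibration(n); p,d=env.read_camera(n); np.savez(f'{n}.npz',p=p,d=d); return p,d,c
def pts(d,c):
    v,u=np.mgrid[:480,:640]
    P=np.stack([(u-c['cx'])/c['fx']*d,-(v-c['cy'])/c['fy']*d,-d],-1)
    W=rot(c['orientation']).apply(P.reshape(-1,3)).reshape(480,640,3)+np.array(c['origin'])
    W[d<=0]=np.nan
    return W
def save(n,p): cv2.imwrite(f'pics/{n}.png',p[...,::-1])
E
python3 - <<'E'
from h import *
for n in ['scene','side']:
    p,d,c=look(n); save(n+'0',p); W=pts(d,c); np.save(n+'W.npy',W); print(n,c)
print(env.hold_point_z, env.get_state())
E
```

```text
pics
scene {'fx': 529.1616908926634, 'fy': 529.1616908926634, 'cx': 321.32971171511673, 'cy': 233.44393408116798, 'origin': array([ 1.26066288, -0.66609172,  0.64409197]), 'orientation': array([0.7774712 , 0.4348829 , 0.22422706, 0.39514254])}
side {'fx': 533.419821585114, 'fy': 533.419821585114, 'cx': 323.1595620336747, 'cy': 241.2143464184884, 'origin': array([0.46244038, 0.69267703, 0.60058838]), 'orientation': array([-0.05904747, -0.02003481,  0.5023211 ,  0.86243001])}
0.0187 {'clock': 0.1, 'joint_pos': array([ 1.12036274e+00,  3.13953236e-01,  4.50632438e-02,  1.30361036e+00,
       -3.67974057e-05,  1.43122291e+00]), 'qvel': array([ 1.17511209e-03, -2.48976868e-03,  1.27878788e-03,  4.60301479e-05,
       -1.36738659e-04,  1.69744812e-03]), 'tau': array([ 3.14981793e-03, -4.81724668e+01,  2.99243170e+01,  1.27547648e-02,
       -8.79169829e-05,  1.25058295e-05]), 'tcp_pos': array([0.17567582, 0.54700668, 0.23047016]), 'orientation': array([-2.30112565e-04,  1.54804945e-01,  9.87944686e-01, -8.20554556e-04]), 'wrist_force': array([ 0.40654205, -0.18498153,  0.44572308]), 'ft_torque': array([ 0.09675045, -0.01119553, -0.00728623]), 'grip_force': 0.0, 'finger_gap': 0.08501551570804922}
```

View pics/scene0.png

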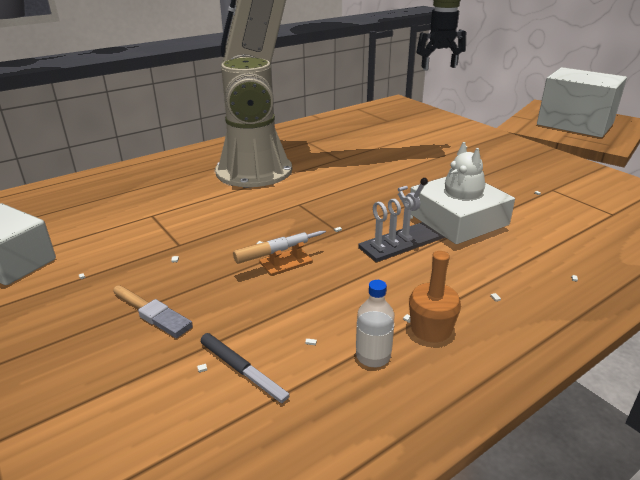

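View pics/side0.png

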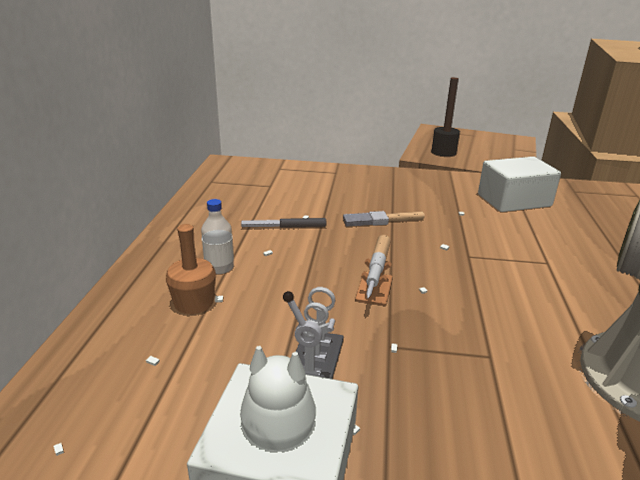

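The scene view shows the needle from (237,256) to (325,233), eyes at about (380,211), (393,207) and (408,201), and the knob at (424,182). The side view shows the needle from (385,240) to (369,296), eyes at (321,300), (317,315) and (311,331), and the knob at (288,297).

```bash
cat >> h.py <<'E'
def ray(c,u,v):
    r=rot(c['orientation']).apply([(u-c['cx'])/c['fx'],-(v-c['cy'])/c['fy'],-1.]); return np.array(c['origin']),r/np.linalg.norm(r)
def tri(obs):
    A=np.zeros((3,3));b=np.zeros(3)
    for c,u,v in obs:
        o,r=ray(c,u,v); M=np.eye(3)-np.outer(r,r); A+=M;b+=M@o
    x=np.linalg.solve(A,b); return x,[np.linalg.norm((np.eye(3)-np.outer(ray(*o)[1],ray(*o)[1]))@(x-ray(*o)[0])) for o in obs]
E
python3 - <<'E'
from h import *
S,D=env.get_calibration('scene'),env.get_calibration('side')
for n,a,b in [('knob',(424,182),(288,297)),('e1',(380,211),(321,300)),('e2',(393.5,206.5),(317,314)),('e3',(408,201.5),(311,331)),('tip',(325,233),(369,296)),('tail',(237,256),(385,240))]:
    x,e=tri([(S,*a),(D,*b)]); print(n,x.round(4),np.round(e,4))
    
for n,box in [('scene',(225,220,335,268)),('side',(360,230,395,300))]:
    W=np.load(n+'W.npy'); x0,y0,x1,y1=box; Q=W[y0:y1,x0:x1].reshape(-1,3); Q=Q[Q[:,2]>0.052]
    m=Q.mean(0); u,s,v=np.linalg.svd(Q-m); t=(Q-m)@v[0]; print(n,len(Q),m.round(4),v[0].round(3),(m+v[0]*t.min()).round(3),(m+v[0]*t.max()).round(3),Q[:,2].max())
for n,box in [('scene',(365,170,432,260)),('side',(280,285,345,380))]:
    W=np.load(n+'W.npy'); x0,y0,x1,y1=box; Q=W[y0:y1,x0:x1].reshape(-1,3); Q=Q[(Q[:,2]>0.08)&(Q[:,2]<0.125)]
    print(n,len(Q),np.nanmin(Q,0),np.nanmax(Q,0))
E
```

```text
knob [0.5765 0.0902 0.1602] [0.0014 0.0014]
e1 [0.5381 0.0076 0.1007] [0.0005 0.0005]
e2 [0.5397 0.0444 0.1005] [0.0007 0.0007]
e3 [0.5426 0.0852 0.1005] [0. 0.]
tip [ 0.4655 -0.0867  0.0474] [0.0039 0.0039]
tail [ 0.4408 -0.2869  0.0527] [0.0026 0.0026]
scene 692 [ 0.4575 -0.2183  0.059 ] [-0.096 -0.995  0.024] [ 0.47  -0.092  0.056] [ 0.45  -0.293  0.061] 0.06605370021719803
side 661 [ 0.4509 -0.1967  0.06  ] [ 0.119  0.992 -0.046] [ 0.44  -0.292  0.064] [ 0.465 -0.081  0.055] 0.06739947839030669
scene 836 [ 0.47179081 -0.00123095  0.08000363] [0.56690823 0.2259504  0.12490891]
side 1286 [ 5.02853774e-01 -4.14881704e-04  8.01347555e-02] [0.5645489  0.16817099 0.12490407]
```

```bash
cat >> h.py <<'E'
def rel(pos,yawdeg,tilt=None):
    """target TCP pos, yaw of tool y in world, tool down -> turn deg, shift cm in present tool axes"""
    s=env.get_state(); R0=rot(s['orientation']); a=np.radians(yawdeg)
    y=np.array([np.cos(a),np.sin(a),0]); z=np.array([0,0,-1.]); x=np.cross(y,z)
    Rt=R.from_matrix(np.stack([x,y,z],1))
    return np.degrees((R0.inv()*Rt).as_rotvec()).round(2), (R0.inv().apply(np.array(pos)-s['tcp_pos'])*100).round(2)
E
python3 - <<'E'
from h import *
print(rel([.38,.1,.32],-3)); print(rel([.44,-.2,.32],-6.5)); print(env.get_calibration('wrist'))
E
```

```text
(array([-9.000e-02,  5.000e-02,  7.519e+01]), array([-33.12, -36.32,  -8.9 ]))
(array([-9.000e-02,  6.000e-02,  7.869e+01]), array([-48.01, -63.05,  -8.86]))
{'fx': 372.21213124005754, 'fy': 372.21213124005754, 'cx': 326.7956680110636, 'cy': 241.865387725904, 'origin': array([0.09884739, 0.57191884, 0.37269694]), 'orientation': array([ 0.79746833, -0.12862953, -0.09294479,  0.58211681])}
```

>>> carry_out([
  [[0,0,10],[-2,-3,-4],0],
  [[0,0,20],[-6,-7.5,-7],0],
  [[0,0,30],[-11,-12,-8.9],0],
  [[0,0,40],[-15.5,-16.5,-8.9],0],
  [[0,0,50],[-20,-21.5,-8.9],0],
  [[0,0,60],[-24.5,-26.5,-8.9],0],
  [[0,0,70],[-29,-31.5,-8.9],0],
  [[0,0,75.2],[-33.1,-36.3,-8.9],0],
])

```text
clock: 1.1
tcp_pos: [0.3694, 0.1242, 0.3202]
orientation: [0.0, 0.727, 0.687, 0.0]
wrist_force: [0.6, -0.3, 0.3]
finger_gap: 0.0853
grip_force: 0.0
```

```bash
python3 - <<'E'
from h import *
p,d,c=look('wrist'); save('w1',p); W=pts(d,c); np.save('w1W.npy',W); np.savez('w1c.npz',**c); s=env.get_state()
print(s['tcp_pos'],s['clock'],s['joint_pos'],c); print(rel([.44,-.2,.30],-6.5))
E
```

```text
[0.37252168 0.11760807 0.31989251] 1.15 [ 0.10318956 -0.05972246 -0.17092373  1.45854778 -0.00462924  1.74137108] {'fx': 372.21213124005754, 'fy': 372.21213124005754, 'cx': 326.7956680110636, 'cy': 241.865387725904, 'origin': array([0.37350085, 0.20453638, 0.46237744]), 'orientation': array([ 0.98699289, -0.15839007,  0.00393259, -0.02724236])}
(array([0.11, 0.25, 2.64]), array([-31.23,   8.87,   2.14]))
```

View pics/w1.png

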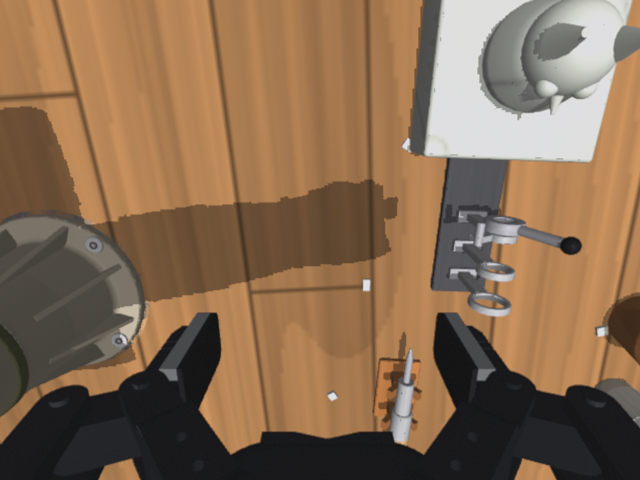

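The wrist view shows ring centres near (490,303), (495,271) and (504,231), the knob at (571,246) and the needle tip at (408,348).

>>> carry_out([
  [[0,0,0.4],[-5,1.2,0.5],0],
  [[0,0,0.8],[-11,2.8,1],0],
  [[0,0,1.2],[-17,4.5,1.5],0],
  [[0,0,1.6],[-23,6,2],0],
  [[0,0,2],[-29,7.5,2],0],
  [[0,0,2.4],[-35,8.5,2],0],
  [[0,0,2.6],[-39.5,9,2],0],
  [[0,0,2.6],[-39.5,9,2],0],
])

```text
clock: 2.15
tcp_pos: [0.438, -0.2759, 0.2989]
orientation: [-0.001, 0.742, 0.67, -0.0]
wrist_force: [-0.1, 1.1, 0.2]
finger_gap: 0.0854
grip_force: 0.0
```

```bash
python3 - <<'E'
from h import *
p,d,c=look('wrist'); save('w2',p); W=pts(d,c); np.save('w2W.npy',W); np.savez('w2c.npz',**c); s=env.get_state()
print(s['tcp_pos'],s['clock'])
# top-surface points of needle
V=W.reshape(-1,3); m=(V[:,2]>0.053)&(V[:,2]<.08)&(abs(V[:,0]-.455)<.04)&(V[:,1]>-.31)&(V[:,1]<-.07); Q=V[m]
for y in np.arange(-.30,-.07,.015):
    q=Q[abs(Q[:,1]-y)<.005]
    if len(q)>10: print(round(y,3),len(q),np.round([np.percentile(q[:,0],2),np.percentile(q[:,0],98),np.percentile(q[:,2],98)],4))
print(Q[:,1].min(),Q[:,1].max())
S,D=env.get_calibration('scene'),env.get_calibration('side'); C=dict(np.load('w1c.npz'))
for n,a,b,w in [('knob',(424,182),(288,297),(571,246)),('e1',(380,211),(321,300),(490,303)),('e2',(393.5,206.5),(317,314),(495,271)),('e3',(408,201.5),(311,331),(504,231))]:
    x,e=tri([(S,*a),(D,*b),(C,*w)]); print(n,x.round(4),np.round(e,4))
# ring points from w1 depth
V=np.load('w1W.npy').reshape(-1,3); q=V[(V[:,2]>.075)&(V[:,2]<.13)&(V[:,0]>.5)&(V[:,0]<.568)&(V[:,1]>-.03)&(V[:,1]<.11)]
for y in np.arange(-.01,.105,.004):
    k=q[abs(q[:,1]-y)<.002]
    if len(k)>5: print(round(y,3),len(k),k[:,0].min().round(4),k[:,0].max().round(4),k[:,2].max().round(4))
E
```

```text
[ 0.43782373 -0.27402449  0.29918302] 2.2
-0.285 235 [0.4306 0.4558 0.0653]
-0.27 252 [0.4321 0.4583 0.0653]
-0.255 252 [0.4337 0.4595 0.0647]
-0.24 266 [0.4353 0.4609 0.0646]
-0.225 271 [0.4371 0.4632 0.0644]
-0.21 280 [0.4391 0.4643 0.0644]
-0.195 287 [0.4411 0.466  0.0643]
-0.18 265 [0.4425 0.4666 0.0635]
-0.165 241 [0.447  0.4664 0.0608]
-0.15 245 [0.4483 0.4677 0.0607]
-0.135 196 [0.4506 0.4689 0.0606]
-0.12 28 [0.4587 0.464  0.0549]
-0.105 21 [0.4618 0.4654 0.0542]
-0.2925587433976039 -0.09628139319352473
knob [0.5768 0.09   0.1604] [0.0013 0.0015 0.0004]
e1 [0.5387 0.007  0.1011] [0.0004 0.0011 0.0009]
e2 [0.5406 0.044  0.1009] [0.0005 0.0014 0.0012]
e3 [0.544  0.0862 0.1014] [0.0018 0.0016 0.0031]
0.002 82 0.5173 0.5551 0.1219
0.006 268 0.5161 0.5594 0.1225
0.01 344 0.5166 0.5593 0.1222
0.014 6 0.5179 0.5235 0.1149
0.038 8 0.55 0.555 0.1158
0.042 186 0.5227 0.5577 0.1192
0.046 315 0.5226 0.5595 0.1197
0.05 103 0.5232 0.5485 0.1195
0.078 37 0.5335 0.5588 0.1146
0.082 153 0.5097 0.5564 0.124
0.086 181 0.5089 0.5556 0.1249
0.09 166 0.5096 0.5578 0.1297
0.094 240 0.5099 0.5618 0.1298
0.098 403 0.5105 0.5655 0.1297
0.102 152 0.5106 0.5447 0.1242
```

View pics/w2.png

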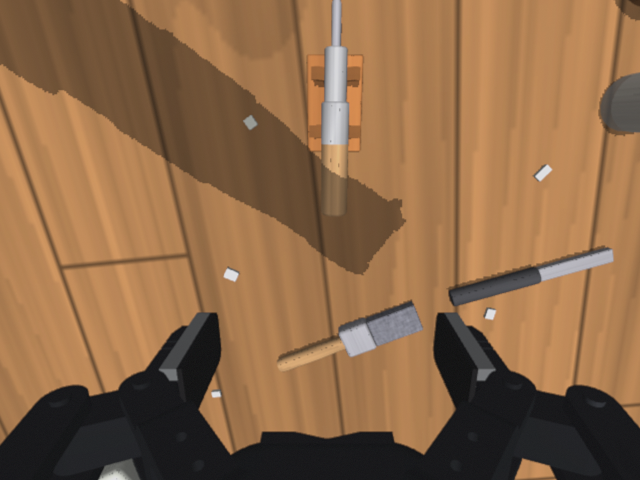

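The wrist view shows the needle from its tail at (335,214) to its nose at (336,0), with the brush and chisel well clear. Next I'll work out the yaw of the frame and the grasp move.

```bash
python3 - <<'E'
from h import *
print(rel([.447,-.251,.10],-6.4),rel([.447,-.251,.031],-6.4))
V=np.load('w1W.npy'); p=np.load('wrist.npz')
import os
W1=cv2.imread('pics/w1.png').astype(int)
m=(V[...,2]>.006)&(V[...,2]<.02)&(V[...,0]>.46)&(V[...,0]<.6)&(V[...,1]>-.03)&(V[...,1]<.16)&(W1.max(-1)<95)
q=V[m]; 
ys=np.arange(-.015,.14,.01); L=[];Rr=[];
for y in ys:
    k=q[abs(q[:,1]-y)<.003]
    if len(k)>10: L.append((y,k[:,0].min())); Rr.append((y,k[:,0].max()))
L=np.array(L);Rr=np.array(Rr); print(np.c_[L,Rr[:,1]].round(4)); print(np.polyfit(L[:,0],L[:,1],1),q[:,1].min())
# ring plane/axis
for lo,hi,ra in [(-.003,.016,22),(.034,.053,19)]:
    k=V[(V[...,2]>.095)&(V[...,2]<.125)&(V[...,0]>.5)&(V[...,0]<.568)&(V[...,1]>lo)&(V[...,1]<hi)]
    top=k[k[:,2]>.117 if ra==22 else k[:,2]>.114]
    out=k; print('ring',ra,k.mean(0),'y@x fit',np.polyfit(k[:,0],k[:,1],1),k[:,1].min(),k[:,1].max())
E
```

```text
(array([-0.1 , -0.09,  0.65]), array([ 2.35,  0.72, 19.92])) (array([-0.1 , -0.09,  0.65]), array([ 2.34,  0.73, 26.82]))
[[-0.015   0.5008  0.5697]
 [-0.005   0.5019  0.5697]
 [ 0.005   0.5026  0.5217]
 [ 0.015   0.5035  0.5584]
 [ 0.025   0.5041  0.5744]
 [ 0.035   0.5053  0.5742]
 [ 0.045   0.5062  0.5752]
 [ 0.055   0.5071  0.5515]
 [ 0.065   0.508   0.5528]
 [ 0.075   0.5089  0.5452]
 [ 0.085   0.5099  0.5792]
 [ 0.095   0.511   0.5808]
 [ 0.105   0.5118  0.581 ]
 [ 0.115   0.5126  0.5828]
 [ 0.125   0.5132  0.583 ]
 [ 0.135   0.5146  0.5843]]
[0.09094595 0.50212702] -0.021871601067753016
ring 22 [0.53470945 0.00768364 0.11301188] y@x fit [-0.06056437  0.04006798] 0.000713523448030412 0.012486552712839133
ring 19 [0.53823275 0.04540489 0.11120682] y@x fit [-0.0582828  0.0767746] 0.03958422459847996 0.0501789534912572
```

>>> carry_out([
  [[0,0,0],[0,0,0],0],
  [[0,0,0],[0,0,0],0],
  [[0,0,0],[0,0,0],0],
  [[0,0,0],[0,0,0],0],
  [[0,0,0],[0,0,0],0],
  [[0,0,0],[0,0,0],0],
  [[0,0,0],[0,0,0],0],
  [[0,0,0],[0,0,0],0],
])

```text
clock: 3.2
tcp_pos: [0.4383, -0.2731, 0.3002]
orientation: [-0.0, 0.741, 0.672, 0.0]
wrist_force: [-0.1, 0.4, -0.2]
finger_gap: 0.0855
grip_force: 0.0
```

>>> carry_out([
  [[0,0,0.6],[1,0.4,5],0],
  [[0,0,0.6],[2,0.7,10],0],
  [[0,0,0.6],[2.3,0.7,15],0],
  [[0,0,0.6],[2.3,0.7,19],0],
  [[0,0,0.6],[2.3,0.7,22],0],
  [[0,0,0.6],[2.3,0.7,25],0],
  [[0,0,0.6],[2.3,0.7,26.9],0],
  [[0,0,0.6],[2.3,0.7,26.9],0],
])

```text
clock: 4.2
tcp_pos: [0.4463, -0.25, 0.0299]
orientation: [-0.002, 0.744, 0.668, -0.0]
wrist_force: [0.2, -0.4, -0.0]
finger_gap: 0.0856
grip_force: 0.0
```

>>> carry_out([
  [[0,0,0],[0,0,0],60],
  [[0,0,0],[0,0,0],120],
  [[0,0,0],[0,0,0],200],
  [[0,0,0],[0,0,0],255],
  [[0,0,0],[0,0,0],255],
  [[0,0,0],[0,0,0],255],
  [[0,0,0],[0,0,0],255],
  [[0,0,0],[0,0,0],255],
], force=80)

```text
clock: 5.2
tcp_pos: [0.4479, -0.2513, 0.0316]
orientation: [0.001, 0.744, 0.668, 0.0]
wrist_force: [-0.5, -1.7, 5.1]
finger_gap: 0.0259
grip_force: 78.6
```

```bash
python3 - <<'E'
from h import *
s=env.get_state();print(s['tcp_pos'])
print(rel([.5195,-.195,.0817],-5.2))
E
```

```text
[ 0.44786565 -0.25133629  0.03163906]
(array([ 0.05,  0.04, -1.01]), array([ 6.37,  6.52, -5.  ]))
```

>>> carry_out([
  [[0,0,0],[0,0,-1.5],255],
  [[0,0,0],[0,0,-3.5],255],
  [[0,0,0],[0,0,-5],255],
  [[0,0,-0.5],[1.5,1.5,-5],255],
  [[0,0,-1],[3.5,3.5,-5],255],
  [[0,0,-1],[5.5,5.5,-5],255],
  [[0,0,-1],[6.4,6.5,-5],255],
  [[0,0,-1],[6.4,6.5,-5],255],
])

```text
clock: 6.2
tcp_pos: [0.5192, -0.1938, 0.0812]
orientation: [-0.0, 0.738, 0.675, -0.0]
wrist_force: [0.1, -0.2, -1.0]
finger_gap: 0.0261
grip_force: 78.7
```

>>> carry_out([
  [[0,0,0],[0,0,0],255],
  [[0,0,0],[0,0,0],255],
  [[0,0,0],[0,0,0],255],
  [[0,0,0],[0,0,0],255],
  [[0,0,0],[0,0,0],255],
  [[0,0,0],[0,0,0],255],
  [[0,0,0],[0,0,0],255],
  [[0,0,0],[0,0,0],255],
])

```text
clock: 7.2
tcp_pos: [0.519, -0.1942, 0.0812]
orientation: [-0.0, 0.738, 0.674, 0.0]
wrist_force: [-0.1, 0.8, -0.9]
finger_gap: 0.0256
grip_force: 78.7
```

```bash
cat > chk.py <<'E'
from h import *
import sys
# eyes axis, estimated
E1=np.array([.5375,.003,.1]); a=np.array([.0906,.9959,0]); b=np.array([-a[1],a[0],0])
p,d,c=look('wrist'); W=pts(d,c); save(sys.argv[1],p); s=env.get_state(); print(s['clock'],s['tcp_pos'],s['finger_gap'],s['grip_force'],s['wrist_force'])
def prof(W,tag):
    X=(W-E1).reshape(-1,3); X=np.c_[X@a,X@b,X[:,2]]
    X=X[(abs(X[:,1])<.028)&(abs(X[:,2])<.03)]
    for t in np.arange(-.2,.1,.01):
        k=X[abs(X[:,0]-t)<.003]
        if len(k)>8: print(tag,round(t,3),len(k),(np.percentile(k[:,1],[2,98]).mean()*1000).round(1),'w',(np.ptp(np.percentile(k[:,1],[2,98]))*1000).round(1),'top',(np.percentile(k[:,2],97)*1000).round(1))
prof(W,'w')
if len(sys.argv)>2:
    for n in ['scene','side']:
        p,d,c=look(n); prof(pts(d,c),n); save(n+sys.argv[1],cv2.resize(p[140:320,200:480],(784,504)))
E
python3 chk.py c1 all
```

```text
7.25 [ 0.51903761 -0.19423563  0.08126048] 0.02587763775985542 78.71814250946045 [ 0.58688576 -0.0012183  -0.90800577]
w -0.2 1398 0.8 w 29.0 top 26.2
w -0.19 3309 0.5 w 52.1 top 22.9
w -0.18 1141 0.9 w 25.2 top 13.0
w -0.17 1232 0.9 w 25.0 top 12.9
w -0.16 1323 0.9 w 25.0 top 12.6
w -0.15 1426 0.8 w 25.0 top 12.6
w -0.14 1543 0.8 w 24.9 top 12.4
w -0.13 1682 0.8 w 24.9 top 12.3
w -0.12 1443 0.9 w 20.5 top 9.2
w -0.11 1539 0.9 w 20.6 top 9.0
w -0.1 1672 0.9 w 20.8 top 8.8
w -0.09 1805 0.9 w 20.8 top 8.7
scene -0.2 67 -4.5 w 44.4 top 27.3
scene -0.19 23 -22.9 w 7.7 top 14.1
scene -0.18 16 -11.4 w 5.3 top 5.8
scene -0.17 20 -10.9 w 5.8 top 5.8
scene -0.16 29 -9.1 w 8.6 top 9.9
scene -0.15 41 -5.4 w 15.4 top 13.2
scene -0.14 35 -6.0 w 19.8 top 12.1
scene -0.13 40 -4.9 w 17.3 top 12.4
scene -0.12 28 -3.9 w 15.2 top 9.1
scene -0.11 25 -3.2 w 16.3 top 9.3
scene -0.1 28 -3.3 w 15.3 top 8.6
scene -0.09 27 -1.7 w 18.3 top 9.9
scene -0.08 25 -4.6 w 11.9 top 8.5
scene -0.07 10 -2.4 w 5.9 top 2.3
scene -0.06 11 -0.7 w 8.2 top 1.6
scene -0.05 9 -1.6 w 6.5 top 1.7
scene -0.04 11 -0.6 w 7.5 top 0.9
[... 239 characters left out ...]
8.8
side -0.18 27 -0.0 w 31.3 top 17.2
side -0.17 22 3.1 w 24.6 top 13.8
side -0.16 24 2.9 w 22.5 top 13.5
side -0.15 26 4.3 w 22.3 top 13.9
side -0.14 28 3.2 w 23.5 top 13.1
side -0.13 47 2.3 w 25.7 top 13.4
side -0.12 25 2.9 w 18.5 top 10.0
side -0.11 25 3.1 w 19.5 top 9.7
side -0.1 23 2.3 w 18.0 top 9.8
side -0.09 28 2.5 w 19.0 top 9.9
side -0.08 82 2.1 w 19.0 top 8.8
side -0.07 10 2.8 w 6.7 top 2.7
side -0.06 11 1.9 w 7.5 top 3.1
side -0.05 12 2.4 w 7.0 top 3.1
side -0.04 15 2.1 w 6.5 top 2.6
side 0.0 55 2.7 w 38.6 top 23.0
side 0.01 36 1.1 w 39.4 top 23.7
side 0.04 111 1.4 w 35.0 top 19.4
side 0.08 108 9.0 w 33.9 top 15.2
side 0.09 112 1.9 w 36.0 top 27.8
side 0.1 57 0.9 w 33.7 top 19.3
```

View pics/c1.png

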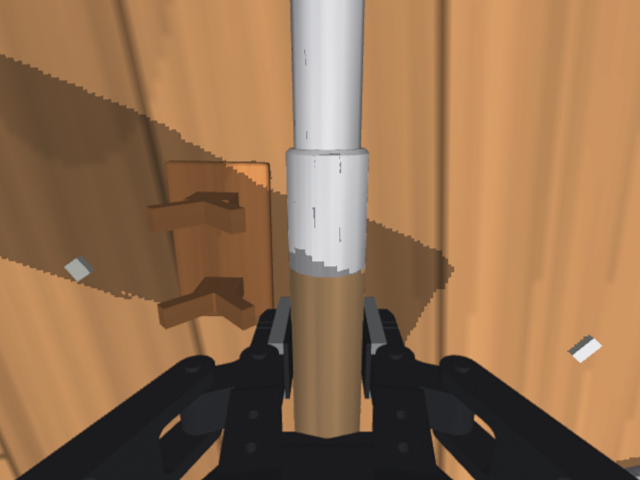

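The wrist view shows the needle straight in the fingers, with its step at (328,150). It sits about 1.5 mm low and 0.7 mm to the side of the eyes' axis. I'll correct that and pass the first two eyes.

>>> carry_out([
  [[0,0,0],[0,0.05,-0.15],255],
  [[0,0,0],[1.5,0.05,-0.15],255],
  [[0,0,0],[3,0.05,-0.15],255],
  [[0,0,0],[4.5,0.05,-0.15],255],
  [[0,0,0],[6,0.05,-0.15],255],
  [[0,0,0],[7.5,0.05,-0.15],255],
  [[0,0,0],[9,0.05,-0.15],255],
  [[0,0,0],[9,0.05,-0.15],255],
])

```text
clock: 8.35
tcp_pos: [0.5277, -0.1034, 0.0828]
orientation: [-0.0, 0.738, 0.675, -0.0]
wrist_force: [-0.1, -0.5, -0.8]
finger_gap: 0.0256
grip_force: 78.7
```

```bash
python3 chk.py c2 all | grep -v "^w.*w 5"; python3 -c "
import cv2,numpy as np
a=cv2.imread('pics/scenec2.png');b=cv2.imread('pics/sidec2.png')
s=np.load('scene.npz')['p'][165:265,330:450,::-1];d=np.load('side.npz')['p'][270:370,270:390,::-1];w=np.load('wrist.npz')['p'][:240,200:488,::-1]
cv2.imwrite('pics/mix.png',np.hstack([cv2.resize(s,(400,333)),cv2.resize(d,(400,333))]))"
```

```text
8.4 [ 0.52775427 -0.10415339  0.08276238] 0.025910087676207755 78.72693479061127 [ 0.45436212  0.00994611 -1.4087457 ]
w -0.14 545 0.4 w 25.8 top 15.1
w -0.13 871 0.5 w 25.3 top 15.0
w -0.12 961 0.4 w 25.8 top 19.4
w -0.11 1387 0.5 w 29.1 top 27.8
w -0.09 1233 -0.1 w 38.8 top 27.5
w -0.08 1221 0.5 w 25.0 top 14.3
w -0.07 1320 0.6 w 24.9 top 14.2
w -0.06 1400 0.6 w 25.0 top 14.1
w -0.05 1534 0.6 w 25.0 top 13.9
w -0.04 1655 0.6 w 25.0 top 13.8
w -0.03 1386 0.7 w 20.7 top 10.6
w -0.02 1518 0.7 w 20.8 top 10.5
w -0.01 1650 0.7 w 20.8 top 10.4
w 0.0 4918 -0.4 w 39.1 top 21.3
scene -0.15 46 -0.9 w 23.1 top 12.8
scene -0.14 37 -6.2 w 19.6 top 16.3
scene -0.13 39 -3.8 w 22.1 top 15.8
scene -0.12 79 -2.7 w 44.5 top 28.3
scene -0.11 76 -3.9 w 47.2 top 28.7
scene -0.1 30 -5.2 w 44.3 top 20.4
scene -0.08 18 -12.2 w 5.2 top 7.7
scene -0.07 20 -12.4 w 5.1 top 11.0
scene -0.06 29 -8.6 w 12.1 top 12.8
scene -0.05 32 -5.7 w 15.7 top 14.0
scene -0.04 30 -6.8 w 16.4 top 14.1
scene -0.03 24 -6.1 w 10.2 top 11.5
scene -0.02 22 -4.5 w 12.5 top 9.7
scene -0.01 27 -4.5 w 14.5 top 10.1
scene 0.0 127 -2.7 w 39.6 top 20.4
scene 0.03 11 -2.8 w 10.7 top 3.8
scene 0.04 126 -1.9 w 36.5 top 18.5
scene 0.08 93 6.0 w 43.1 top 22.3
scene 0.09 73 2.6 w 47.7 top 28.0
side -0.14 12 -1.4 w 15.7 top 17.1
side -0.13 20 -1.0 w 19.4 top 16.6
side -0.12 19 -0.9 w 22.2 top 18.5
side -0.11 33 7.4 w 40.8 top 26.5
side -0.1 230 1.1 w 52.1 top 25.8
side -0.09 32 1.8 w 31.7 top 27.1
side -0.08 31 2.0 w 25.7 top 15.7
side -0.07 37 3.2 w 23.2 top 15.6
side -0.06 30 3.2 w 22.3 top 15.3
side -0.05 33 2.4 w 23.5 top 15.4
side -0.04 62 1.3 w 25.7 top 14.8
side -0.03 25 2.6 w 17.6 top 12.1
side -0.02 19 3.8 w 14.0 top 11.7
side 0.0 82 2.5 w 38.7 top 22.2
side 0.01 126 1.3 w 35.2 top 21.9
side 0.04 130 1.7 w 33.9 top 19.8
side 0.05 17 1.2 w 7.2 top 3.6
side 0.08 110 8.9 w 34.1 top 15.6
side 0.09 114 1.9 w 35.0 top 27.9
side 0.1 61 0.8 w 30.6 top 19.9
```

View pics/mix.png

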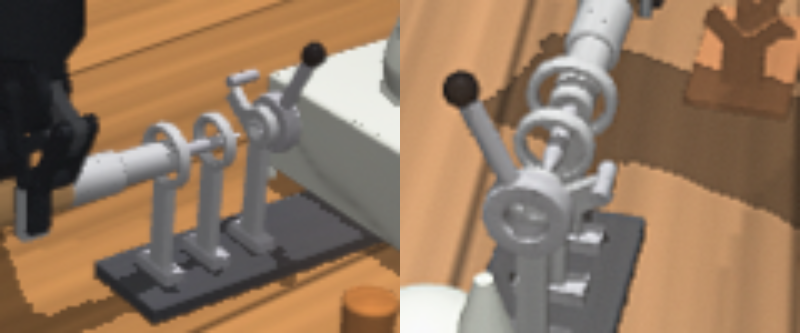

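The mix shows the nose through eyes 1 and 2 and pointing into eye 3. The knob is upright-left in the side view, and the stop pin is on the robot side.

>>> carry_out([
  [[0,0,0],[0.5,0.03,0],255],
  [[0,0,0],[1,0.03,0],255],
  [[0,0,0],[1.5,0.03,0],255],
  [[0,0,0],[2,0.03,0],255],
  [[0,0,0],[2.5,0.03,0],255],
  [[0,0,0],[3,0.03,0],255],
  [[0,0,0],[3.5,0.03,0],255],
  [[0,0,0],[3.5,0.03,0],255],
])

```text
clock: 9.5
tcp_pos: [0.5312, -0.0694, 0.0828]
orientation: [-0.0, 0.738, 0.675, 0.0]
wrist_force: [-0.4, -0.3, -1.4]
finger_gap: 0.0255
grip_force: 78.7
```

>>> carry_out([
  [[0,0,0],[0.5,0,0],255],
  [[0,0,0],[1,0,0],255],
  [[0,0,0],[1.5,0,0],255],
  [[0,0,0],[1.8,0,0],255],
  [[0,0,0],[2.1,0,0],255],
  [[0,0,0],[2.4,0,0],255],
  [[0,0,0],[2.6,0,0],255],
  [[0,0,0],[2.6,0,0],255],
])

```text
clock: 10.5
tcp_pos: [0.5335, -0.0439, 0.0828]
orientation: [-0.0, 0.738, 0.674, 0.0]
wrist_force: [0.6, 1.0, -1.2]
finger_gap: 0.0258
grip_force: 78.7
```

>>> carry_out([
  [[0,0,0],[0.1,0,0],255],
  [[0,0,0],[0.2,0,0],255],
  [[0,0,0],[0.3,0,0],255],
  [[0,0,0],[0.4,0,0],255],
  [[0,0,0],[0.45,0,0],255],
  [[0,0,0],[0.5,0,0],255],
  [[0,0,0],[0.5,0,0],255],
  [[0,0,0],[0.5,0,0],255],
])

```text
clock: 11.5
tcp_pos: [0.5338, -0.0417, 0.0829]
orientation: [0.002, 0.739, 0.674, -0.002]
wrist_force: [-2.5, -10.4, -1.3]
finger_gap: 0.0257
grip_force: 78.7
```

>>> carry_out([
  [[0,0,0],[0.1,0,0],255],
  [[0,0,0],[0.2,0,0],255],
  [[0,0,0],[0.2,0,0],255],
  [[0,0,0],[0.2,0,0],255],
  [[0,0,0],[0.2,0,0],255],
  [[0,0,0],[0.2,0,0],255],
  [[0,0,0],[0.2,0,0],255],
  [[0,0,0],[0.2,0,0],255],
])

```text
clock: 12.5
tcp_pos: [0.5338, -0.0417, 0.083]
orientation: [0.003, 0.74, 0.673, -0.004]
wrist_force: [-3.2, -17.1, -1.1]
finger_gap: 0.0258
grip_force: 78.8
```

```bash
python3 - <<'E'
from h import *
s=env.get_state();print(s['tcp_pos'],s['wrist_force'],s['ft_torque'],s['clock'])
p,_,c=look('scene');q,_,c2=look('side')
s=p[165:265,330:450];d=q[270:370,270:390]
save('mix2',np.hstack([cv2.resize(s,(400,333)),cv2.resize(d,(400,333))]))
E
```

```text
[ 0.53384748 -0.04170916  0.08300608] [ -3.17265578 -17.10909447  -1.07768197] [-3.33517059  0.5453657   0.25532484] 12.5
```

View pics/mix2.png

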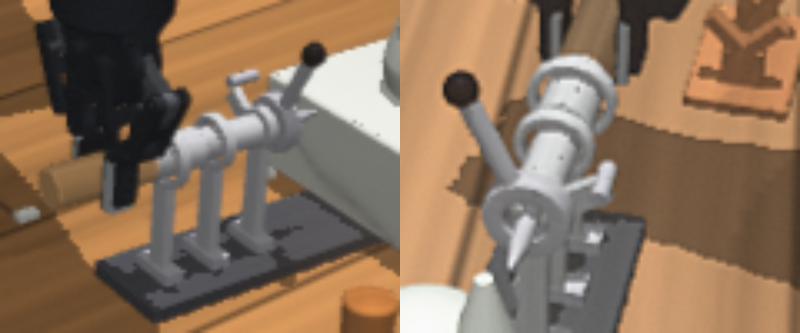

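The mix shows the needle home: the 22 mm step sits against eye 3 and the nose comes out beyond the collar. I'll relax the push, release and lift.

>>> carry_out([
  [[0,0,0],[-0.2,0,0],255],
  [[0,0,0],[-0.3,0,0],255],
  [[0,0,0],[-0.3,0,0.1],255],
  [[0,0,0],[-0.3,0,0.2],200],
  [[0,0,0],[-0.3,0,0.2],120],
  [[0,0,0],[-0.3,0,0.2],60],
  [[0,0,0],[-0.3,0,0.2],0],
  [[0,0,0],[-0.3,0,0.2],0],
])

```text
clock: 13.6
tcp_pos: [0.534, -0.0398, 0.0808]
orientation: [-0.0, 0.738, 0.674, 0.0]
wrist_force: [0.2, 0.8, -0.0]
finger_gap: 0.0855
grip_force: 0.0
```

```bash
python3 - <<'E'
from h import *
print(env.get_state()['finger_gap'])
for n in ['scene','side']:
    W=np.load(n+'W.npy').reshape(-1,3)
    for lo,hi in [(.03,.08),(.1,.2)]:
        q=W[(W[:,2]>lo)&(W[:,2]<hi)&(W[:,0]>.6)&(W[:,0]<.95)&(W[:,1]>-.35)&(W[:,1]<.15)]
        m=q[:,1]>-.1
        for k in (q[m],q[~m]):
            if len(k): print(n,lo,len(k),k.min(0).round(3),k.max(0).round(3))
print(rel([.645,.0915,.25],-5.2))
E
```

```text
0.08548559177433447
scene 0.03 819 [ 0.602 -0.1    0.03 ] [0.834 0.15  0.08 ]
scene 0.03 1924 [ 0.753 -0.243  0.03 ] [ 0.83 -0.1   0.08]
scene 0.1 562 [ 0.776 -0.098  0.1  ] [ 0.804 -0.071  0.165]
scene 0.1 822 [ 0.755 -0.238  0.1  ] [ 0.804 -0.19   0.152]
side 0.03 1548 [ 0.742 -0.1    0.03 ] [ 0.829 -0.038  0.08 ]
side 0.03 755 [ 0.744 -0.228  0.03 ] [ 0.823 -0.1    0.08 ]
side 0.1 529 [ 0.772 -0.098  0.1  ] [ 0.799 -0.069  0.166]
side 0.1 538 [ 0.75  -0.227  0.1  ] [ 0.8   -0.184  0.153]
(array([ 0.01, -0.02,  0.01]), array([ 14.08,   9.87, -16.91]))
```

>>> carry_out([
  [[0,0,0],[0,0,-4],0],
  [[0,0,0],[0,0,-9],0],
  [[0,0,0],[0,0,-14],0],
  [[0,0,0],[2,2,-17],100],
  [[0,0,0],[6,5,-17],255],
  [[0,0,0],[10,8,-17],255],
  [[0,0,0],[14.1,9.9,-17],255],
  [[0,0,0],[14.1,9.9,-17],255],
])

```text
clock: 14.6
tcp_pos: [0.6461, 0.0943, 0.2496]
orientation: [-0.001, 0.737, 0.676, -0.0]
wrist_force: [-0.4, -0.9, 0.2]
finger_gap: -0.0004
grip_force: 0.0
```

>>> carry_out([
  [[0,0,0],[0,0,3],255],
  [[0,0,0],[0,0,6],255],
  [[0,0,0],[0,0,9],255],
  [[0,0,0],[0,0,11],255],
  [[0,0,0],[0,0,11],255],
  [[0,0,0],[0,0,11],255],
  [[0,0,0],[0,0,11],255],
  [[0,0,0],[0,0,11],255],
])

```text
clock: 15.6
tcp_pos: [0.6458, 0.0914, 0.1419]
orientation: [0.001, 0.739, 0.674, 0.001]
wrist_force: [-0.1, -0.4, 0.9]
finger_gap: 0.0
grip_force: 0.0
```

```bash
python3 - <<'E'
from h import *
p,d,c=look('wrist'); q,_,_=look('scene'); print(env.get_state()['tcp_pos'])
save('mix3',np.hstack([cv2.resize(p,(400,300)),cv2.resize(q[130:265,310:490],(400,300))]))
E
```

```text
[0.64557534 0.09145835 0.14138628]
```

View pics/mix3.png

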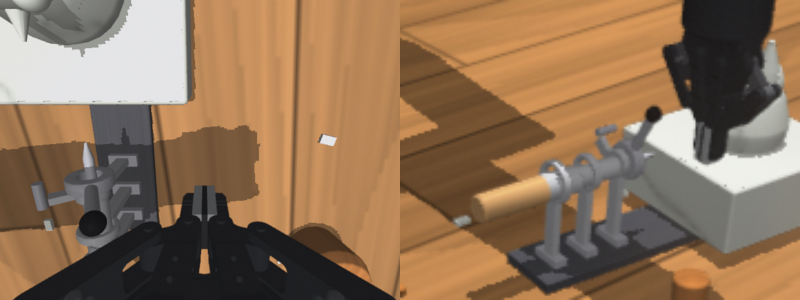

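Both views show the closed fingertips level with the knob on its outer side. Next I'll push it over.

>>> carry_out([
  [[0,0,0],[0,-2,0],255],
  [[0,0,0],[0,-3.5,0],255],
  [[0,0,0],[0,-4.5,0],255],
  [[0,0,0],[0,-5.5,0],255],
  [[0,0,0],[0,-6.5,0],255],
  [[0,0,0],[0,-7.5,0],255],
  [[0,0,0],[0,-8.5,0],255],
  [[0,0,0],[0,-8.5,0],255],
])

```text
clock: 16.7
tcp_pos: [0.5594, 0.0993, 0.1406]
orientation: [-0.0, 0.738, 0.674, -0.0]
wrist_force: [0.1, 0.4, -0.1]
finger_gap: 0.0001
grip_force: 0.0
```

>>> carry_out([
  [[0,0,0],[0,-0.5,0],255],
  [[0,0,0],[0,-1,0],255],
  [[0,0,0],[0,-1.5,0],255],
  [[0,0,0],[0,-2,0],255],
  [[0,0,0],[0,-2.4,0],255],
  [[0,0,0],[0,-2.7,0],255],
  [[0,0,0],[0,-2.7,0],255],
  [[0,0,0],[0,-2.7,0],255],
])

```text
clock: 17.7
tcp_pos: [0.5336, 0.1016, 0.1408]
orientation: [-0.0, 0.739, 0.674, -0.0]
wrist_force: [0.5, -0.7, 0.5]
finger_gap: 0.0003
grip_force: 0.0
```

```bash
python3 - <<'E'
from h import *
p,d,c=look('wrist'); q,_,_=look('side');r,_,_=look('scene')
save('mix4',np.hstack([cv2.resize(r[140:240,360:480],(400,333)),cv2.resize(q[270:370,260:380],(400,333))]))
E
```

```text
(no output)
```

View pics/mix4.png

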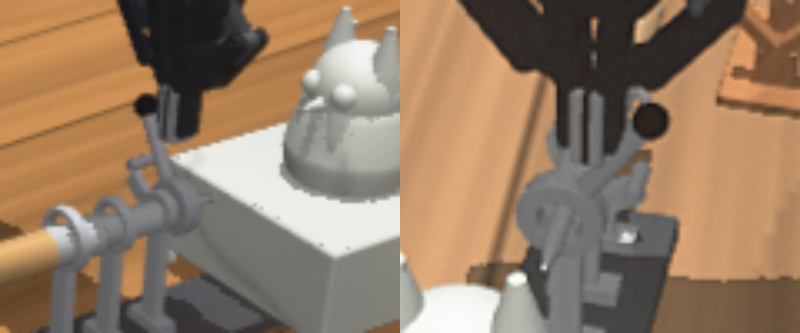

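The lever (knob at side crop (650,120)) leans over to the robot side and is nearly at the pin, so I'll push on until the force rises.

>>> carry_out([
  [[0,0,0],[-0.3,-0.2,0],255],
  [[0,0,0],[-0.4,-0.4,0],255],
  [[0,0,0],[-0.4,-0.6,0],255],
  [[0,0,0],[-0.4,-0.7,0],255],
  [[0,0,0],[-0.4,-0.8,0],255],
  [[0,0,0],[-0.4,-0.9,0],255],
  [[0,0,0],[-0.4,-1,0],255],
  [[0,0,0],[-0.4,-1,0],255],
])

```text
clock: 18.85
tcp_pos: [0.5233, 0.0986, 0.1408]
orientation: [-0.0, 0.738, 0.674, -0.0]
wrist_force: [1.4, 0.3, 0.2]
finger_gap: -0.0001
grip_force: 0.3
```

>>> carry_out([
  [[0,0,0],[0,-0.1,0],255],
  [[0,0,0],[0,-0.2,0],255],
  [[0,0,0],[0,-0.3,0],255],
  [[0,0,0],[0,-0.4,0],255],
  [[0,0,0],[0,-0.5,0],255],
  [[0,0,0],[0,-0.5,0],255],
  [[0,0,0],[0,-0.5,0],255],
  [[0,0,0],[0,-0.5,0],255],
])

```text
clock: 19.85
tcp_pos: [0.5208, 0.0988, 0.1414]
orientation: [0.002, 0.739, 0.674, 0.002]
wrist_force: [8.1, -0.5, -2.4]
finger_gap: 0.0
grip_force: 2.9
```

>>> carry_out([
  [[0,0,0],[0,0,0],255],
  [[0,0,0],[0,1,0],255],
  [[0,0,0],[0,2.5,0],255],
  [[0,0,0],[0,4,0],255],
  [[0,0,0],[0,5,-3],255],
  [[0,0,0],[0,5,-8],255],
  [[0,0,0],[0,5,-12],255],
  [[0,0,0],[0,5,-12],255],
])

```text
clock: 20.85
tcp_pos: [0.5704, 0.0945, 0.2642]
orientation: [0.002, 0.739, 0.674, 0.002]
wrist_force: [-0.4, -0.6, -0.3]
finger_gap: -0.0002
grip_force: 0.0
```

```bash
python3 - <<'E'
from h import *
K=[]
im=[]
for n,b in [('scene',(360,150,440,215)),('side',(280,270,370,330))]:
    p,d,c=look(n); x0,y0,x1,y1=b; m=(p[y0:y1,x0:x1].max(-1)<45).astype(np.uint8)
    k,l,st,ce=cv2.connectedComponentsWithStats(m); print(n,[(st[i,4],ce[i].round(1)+[x0,y0]) for i in range(1,k) if st[i,4]>12])
    im.append(cv2.resize(p[150:250,360:480] if n=='scene' else p[270:370,260:380],(400,333)))
save('mix5',np.hstack(im)); s=env.get_state(); print(s['tcp_pos'],s['wrist_force'],s['clock'])
E
```

```text
scene [(np.int32(27), array([400.3, 172.4]))]
side [(np.int32(30), array([340.8, 310.3]))]
[0.56856318 0.09441242 0.2604655 ] [-0.5607558   0.32578418 -0.88446364] 20.95
```

View pics/mix5.png

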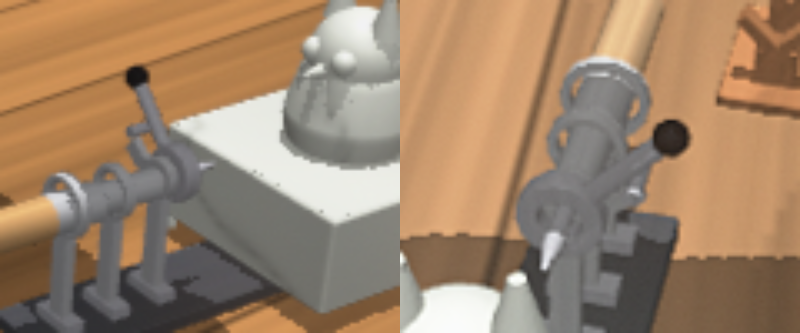

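The knob is now at scene (400.5,172.5) and side (341,310), with the lever resting on the pin and the needle still home. I'll triangulate the lever angle and check the needle's seating before handing in.

```bash
python3 - <<'E'
from h import *
S,D=env.get_calibration('scene'),env.get_calibration('side')
x,e=tri([(S,400.4,172.5),(D,341,310.3)]); print(x,e)
ax=np.array([.5375+.0906*.09,.003+.0896,.1]); b=np.array([-.9959,.0906,0])
k=x-ax; print('angle past upright',np.arctan2(k@b,k[2]),'collar',.70+np.arctan2(k@b,k[2]))
E
```

```text
[0.50007027 0.09683905 0.15124483] [np.float64(0.0006870553221728238), np.float64(0.0006870553221727618)]
angle past upright 0.7291433811070666 collar 1.4291433811070666
```

```bash
python3 -c "
from workcell import env
print(env.hand_in())"
```

```text
the job is handed in; nothing more can be done
None
```

The job is handed in, though no verdict came back: the needle is home in the three eyes, the collar lever is at its stop (about 1.43 rad by triangulation), the arm is clear, and the mallet, bottle, brush and chisel were not touched.

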